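# Feeler check of two moulded tanks

### The job

Two checking gauges each hold a white moulded tank over a slanting gap. Take the feeler blade from its stand and try it in the gap of the gauge on the robot's left, then in the gap of the one on its right, each time pushing it lightly down the slope until it is in by well over half the blade's length or jams against the warped wall, and keeping up the light push there for a moment. Then put the blade back upright in its stand, and after that throw the reject lever of the gauge where it jammed fully over, away from the robot, leaving the other lever and the things lying about alone.

Things in the scene. Friction and masses are not known exactly. Their poses are not given: they have to be found in the camera images.
- blade: feeler blade in its stand: flat steel blade 80 mm long, 30 mm wide (y), 4 mm thick (x); above it a dark flange 30 (x) x 40 (y) x 8 mm and a black handle 14 mm thick (x), 30 mm wide (y), 8 to 64 mm above the origin. About 0.14 kg. Origin: underside of the flange, on the centre line, where the blade begins; z points from blade to handle
- blade_tip (a point): middle of the blade's lower end, 80 mm below the blade's origin along its -z
- stand: fixed grey stand between and in front of the gauges: block 44 (x) x 70 mm (y), 95 mm high, on a foot plate 120 x 100 mm; upright pocket in its top 12 mm (x) x 44 mm (y), 87 mm deep. The blade hangs in it, flange resting on the top, so its origin is then 95 mm above the stand's; axes parallel. Origin: centre of the underside; yaw varies
- gauge_a: one of two like gauges: white moulded tank 150x111x55 mm on an aluminium plate leaning to the robot, on a dark base (200x270x12 mm: x -95..105, y -115..155 from the origin). Fixed; top 165 mm up. Origin: underside; x level, away from the robot; z up. In one gauge (left or right, differs per run) the blade goes right in; in the other a hidden warped tank wall stops it
- gap_a: slanting gap under this gauge's tank, 9 mm wide (x), 150 mm long (y, level), flared lips to 12 mm above the mouth. Origin: mouth centre, 140 mm up, gauge x -60 mm. z points out, up and towards the robot, 35 deg from vertical; the blade goes in along -z. A sound gap takes the whole 80 mm blade until the flange meets the lips; a warped one stops the tip hard 26 mm below the mouth
- lever_a (a joint): reject lever of this gauge, dark steel toggle; pivot at gauge x -20, y +120 mm, 34 mm above the table, on a grey block 70x50x25 mm. 0 = leaning 0.5 rad towards the robot (gauge -x); 1.0 = fully over, leaning 0.5 rad away (gauge +x), its stop. Stays where left; 1 to 2 N near the tip moves it
- lever_a_tip (a point): centre of the 26 mm ball at the free end of this gauge's reject lever, 80 mm from the pivot; 104 mm above the table at either end of travel (114 mm midway); at lever 0 it is 38 mm to the robot's side of the pivot and swings 77 mm along gauge +x
- gauge_b: one of two like gauges: white moulded tank 150x111x55 mm on an aluminium plate leaning to the robot, on a dark base (200x270x12 mm: x -95..105, y -115..155 from the origin). Fixed; top 165 mm up. Origin: underside; x level, away from the robot; z up. In one gauge (left or right, differs per run) the blade goes right in; in the other a hidden warped tank wall stops it
- gap_b: slanting gap under this gauge's tank, 9 mm wide (x), 150 mm long (y, level), flared lips to 12 mm above the mouth. Origin: mouth centre, 140 mm up, gauge x -60 mm. z points out, up and towards the robot, 35 deg from vertical; the blade goes in along -z. A sound gap takes the whole 80 mm blade until the flange meets the lips; a warped one stops the tip hard 26 mm below the mouth
- lever_b (a joint): reject lever of this gauge, dark steel toggle; pivot at gauge x -20, y +120 mm, 34 mm above the table, on a grey block 70x50x25 mm. 0 = leaning 0.5 rad towards the robot (gauge -x); 1.0 = fully over, leaning 0.5 rad away (gauge +x), its stop. Stays where left; 1 to 2 N near the tip moves it
- lever_b_tip (a point): centre of the 26 mm ball at the free end of this gauge's reject lever, 80 mm from the pivot; 104 mm above the table at either end of travel (114 mm midway); at lever 0 it is 38 mm to the robot's side of the pivot and swings 77 mm along gauge +x
- tape_roll: bystander, leave alone: cardboard tape roll, 90 mm across, 26 mm high
- bottle: bystander, leave alone: white bottle, 60 mm across, 140 mm high
- driver: bystander, leave alone: screwdriver lying in front of the left gauge
- hammer: bystander, leave alone: hammer lying in front of the right gauge
- carton: bystander, leave alone: cardboard carton 100 x 140 x 90 mm
- jar: bystander, leave alone: white jar, 80 mm across, 100 mm high
Mind the look-alikes: they are no part of the job. What is shaped like the blade but pink, purple or yellow is not meant.

How it is judged:
On the way, in this order (a step that is already met when the one before it is completed fails the run):
1. the blade has been tried in the gap of the gauge on the robot's left: tip at least 50 mm in, or, in the warped one, at least 20 mm in and pressed against the stop (((world y of gauge_a above 0 m and x of blade_tip in the frame of gap_a between -0.007 and 0.007 m and y of blade_tip in the frame of gap_a between -0.06 and 0.06 m and angle between the z axis of blade and the z axis of gap_a, either way round below 0.2 rad and z of blade_tip in the frame of gap_a below -0.05 m) or (world y of gauge_b above 0 m and x of blade_tip in the frame of gap_b between -0.007 and 0.007 m and y of blade_tip in the frame of gap_b between -0.06 and 0.06 m and angle between the z axis of blade and the z axis of gap_b, either way round below 0.2 rad and z of blade_tip in the frame of gap_b below -0.02 m and contact force between blade and gap_b above 1.5 N))), for 0.2 s.
2. then the same in the gap of the gauge on the robot's right (((world y of gauge_a below 0 m and x of blade_tip in the frame of gap_a between -0.007 and 0.007 m and y of blade_tip in the frame of gap_a between -0.06 and 0.06 m and angle between the z axis of blade and the z axis of gap_a, either way round below 0.2 rad and z of blade_tip in the frame of gap_a below -0.05 m) or (world y of gauge_b below 0 m and x of blade_tip in the frame of gap_b between -0.007 and 0.007 m and y of blade_tip in the frame of gap_b between -0.06 and 0.06 m and angle between the z axis of blade and the z axis of gap_b, either way round below 0.2 rad and z of blade_tip in the frame of gap_b below -0.02 m and contact force between blade and gap_b above 1.5 N))), for 0.2 s.
3. then the blade stands released in its stand again (horizontal distance between blade and stand below 0.012 m and z of blade in the frame of stand between 0.09 and 0.101 m and angle between blade's own z axis and vertical below 0.12 rad and linear speed of blade below 0.02 m/s and contact force between the fingers and blade below 0.1 N), for 0.2 s.
4. after that the reject lever of the gauge where the blade jams is thrown fully over (value of joint lever_b above 0.85 rad), for 0.2 s.
At the end, for the whole second after the job is handed in: The blade stands released and at rest in its stand (within 12 mm of the stand's axis, flange on the stand's top within about 5 mm, within 7 degrees of upright); the reject lever of the gauge in which the blade jams is over by more than 0.85 rad; the other lever is below 0.15 rad (all of step 3 and value of joint lever_b above 0.85 rad and value of joint lever_a below 0.15 rad); the robot touches nothing.
It fails at once if the reject lever of the gauge in which the blade fits is moved (value of joint lever_a above 0.25 rad).
It fails at once if the blade is forced: more than 150 N on a gauge (contact force between blade and gap_a above 150 N or contact force between blade and gap_b above 150 N).
It fails at once if a bystander is shifted by more than 40 mm (distance of any of tape_roll, bottle, driver, hammer, carton, jar from where it was at the start of the episode above 0.04 m).
It also fails if it takes over 72 s, if anything falls off the work surface, if the arm or the gripper's body presses on something with over 40 N, if the wrist force passes 120 N, or if a joint passes its speed limit or range.

### The arm

A 6-joint arm with a two-finger parallel gripper is mounted at the origin on the work surface. World frame = base frame: x ahead of the robot, y to its left, z up, the work surface at z = 0. Lengths are in m, angles in rad, forces in N, time in s.
With the tool pointing down it reaches from about 0.3 to 0.775 m from the base axis. Payload 14.6 kg.
Tool frame: the origin (TCP) lies at the centre of the arm's flange, where the gripper is bolted on; the fingertips stand 199 mm ahead of it and the grasp point (between the pads) lies ctrl.tcp_to_grasp ahead of it (ctrl.tcp_to_grasp is the distance from the TCP to the grasp point, in m); z points along the fingers, y is the line along which they close (so a half turn about z gives the same grasp; the last joint's range is limited). The gripper opens to 94 mm and grips with 3 to 60 N. Pads are 16 mm wide; open, the fingers measure 119 mm over their backs; the gripper's body (75 mm by 177 mm) begins 78 mm behind the grasp point.
Start: joints at [1.139, 0.3, 1.521, -0, 1.321, -0.067], TCP at [0.196, 0.514, 0.405] pointing down, gripper open.
Joint ranges: [-3.03, 3.03], [-0.79, 2.21], [0.23, 2.52], [-1.04, 4.18], [0, 3.07], [-2.55, 2.55]. Speed limits (rad/s): [2.22, 2.22, 2.57, 3.14, 3.14, 3.14].

### API

Orientations are given as [roll, pitch, yaw] about the fixed x, y, z axes, in that order (R = Rz(yaw) Ry(pitch) Rx(roll)).
In Python, from station import ctrl gives the robot as it stands. The module is installed in compiled form; this text tells all that it offers.
- The arm moves only by the shell command python3 -m jog 'ROWS' [OPENING] [FORCE]. ROWS is JSON, a list of rows, each a list of 6 numbers: the shift along the tool's x, y, z in cm, then the turn, a rotation vector about the tool's x, y, z in rad. In form: [[tx, ty, tz, ax, ay, az], ...]. A call has 1 to 8 rows; each row is the pose to reach, as a shift and turn from the pose commanded when the call began, along the tool's axes at that moment; what a row does not reach only later rows make up. A row lasts 1/10 s, in which the tool goes at most 50 mm and 8.59 degrees, less where a joint would pass 70% of its speed; a pose out of reach is approached as far as the arm can. A call with a gripper value outside its range is refused whole. OPENING is the opening in per cent of the stroke, from 0 (shut) to 100 (fully open), set as the call begins (- or left out, the last holds). The fingers move at their own pace and stop on an object; FORCE is the grip in N (left out, the last holds). Time passes only in rows, so rows that repeat a pose let the fingers close. It gives the time, the measured TCP pose, the force, the opening and the grip force at its end, in the units of the state.
- ctrl.get_obs(): the state, without advancing time (a new reading comes with each control period).
- ctrl.camera(name): name is "side" or "top" or "wrist"; returns a dict with "img" (480x640x3 uint8, blue, green, red), "intrinsics" (3x3 intrinsics, pixels), "R" (3x3) and "t" (3): a world point X has camera coordinates R X + t. Camera axes: x right, y down, z forward; pixel columns grow to the right and rows downward; lengths in m; the calibration is good to about 2 mm. A picture is of the moment at which its call begins. There is no depth.
- ctrl.hand_in(): hands the job in; it is judged then, once.
The state is a dict: "time_s": time; "qpos": joint angles; "joint_vel": joint speeds; "tau": joint torques, N m; "ee_pos": TCP position; "eef_rot": TCP orientation; "force": force on the tool from outside, world axes, zero at the start; "moment": the same for the moment, N m; "grip_width": finger opening in m; "grip_force": force on a finger pad.
Only numpy, scipy, OpenCV 4.12 (cv2) and the standard library are available. Lean on these libraries where they do the work, as an engineer would, in place of code of your own. Each camera call takes 0.05 s, during which the arm holds its last target. There are 200 camera calls.

## Working session

There is one attempt and no reset: what is moved stays moved. The work goes in short steps, Python scripts to look and compute and a shell command to move; the robot and the scene stay as the last step left them, time stands still between calls to the robot, and variables do not carry over. Pictures are saved under pics/ and viewed, at most 12 in all, crops included, and the job is handed in when it is done.

```bash
mkdir -p pics; python3 - <<'E'
from station import ctrl
import cv2,numpy as np
o=ctrl.get_obs();print(o['time_s'],o['ee_pos'],o['eef_rot'],ctrl.tcp_to_grasp,o['grip_width'])
for n in ('top','side'):
    c=ctrl.camera(n);cv2.imwrite(f'pics/{n}0.png',c['img']);np.savez(f'{n}0.npz',**c)
    print(n,c['intrinsics'].tolist(),c['R'].round(4).tolist(),c['t'].round(4).tolist())
E
```

```text
0.0 [0.19620258 0.51376922 0.4040676 ] [-3.14037356e+00 -5.74583151e-05  2.77683096e+00] 0.1804 0.09391559286386748
top [[543.2617601612632, 0.0, 311.6410533440044], [0.0, 543.2617601612632, 235.72382122252796], [0.0, 0.0, 1.0]] [[0.0205, -0.9998, -0.0085], [-0.9953, -0.0196, -0.0946], [0.0944, 0.0104, -0.9955]] [-0.0122, 0.5469, 1.5382]
side [[501.3084165361517, 0.0, 327.9294054872902], [0.0, 501.3084165361517, 239.4534470353598], [0.0, 0.0, 1.0]] [[0.7441, -0.668, -0.0098], [-0.4454, -0.4852, -0.7525], [0.4979, 0.5643, -0.6586]] [-0.4058, 0.3052, 1.0949]
```

View pics/top0.png

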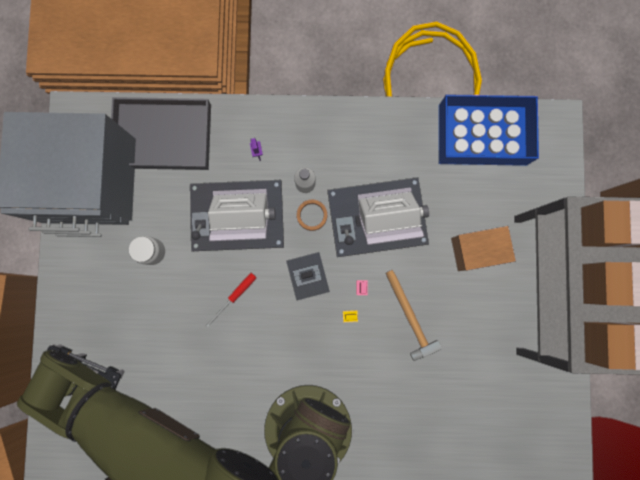

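View pics/side0.png

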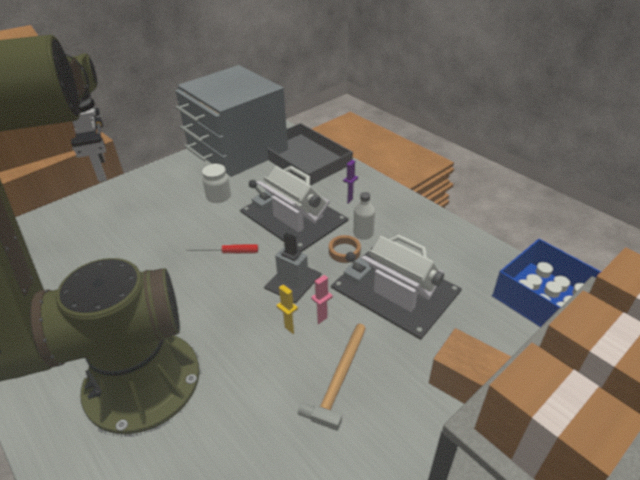

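The top view shows gauges at about (237,215) on the left and (378,215) on the right, and the stand at (307,275) with a black handle in it. The side view shows the same stand at (290,255). There are four blade-shaped candidates in the top view: the black one in the stand (307,275), pink (362,288), yellow (350,316) and purple (257,149). Only the black-handled one in the grey stand fits the description. I'll check it in a crop and measure the bases and the stand.

```bash
cat > h.py <<'E'
import numpy as np,cv2
def ray(c,uv):
    d=np.c_[np.atleast_2d(uv),np.ones(len(np.atleast_2d(uv)))]@np.linalg.inv(c['intrinsics']).T@c['R']
    return -c['R'].T@c['t'],d
def plane(c,uv,z):
    o,d=ray(c,np.asarray(uv,float)); return o+d*((z-o[2])/d[:,2])[:,None]
def proj(c,X):
    p=(np.atleast_2d(X)@c['R'].T+c['t'])@c['intrinsics'].T; return p[:,:2]/p[:,2:]
def rect(c,mask,z):
    cs,_=cv2.findContours(mask,cv2.RETR_EXTERNAL,cv2.CHAIN_APPROX_NONE)
    k=max(cs,key=cv2.contourArea)[:,0]
    return cv2.minAreaRect(plane(c,k,z)[:,:2].astype(np.float32))
E
python3 - <<'E'
from h import *
c=dict(np.load('top0.npz'));s=dict(np.load('side0.npz'));im=c['img']
g=im.max(2)
for n,(x0,y0,x1,y1),z in (('L',(180,172,292,258),.012),('R',(322,170,436,262),.012),('stand',(280,248,335,305),.008)):
    m=np.zeros_like(g);m[y0:y1,x0:x1]=(g[y0:y1,x0:x1]<95)*255
    m=cv2.morphologyEx(m,cv2.MORPH_OPEN,np.ones((3,3),np.uint8))
    r=rect(c,m,z);print(n,r,cv2.boxPoints(r).round(4).tolist())
a=cv2.resize(im[240:310,270:350],None,fx=7,fy=7,interpolation=cv2.INTER_CUBIC)[:, :]
b=cv2.resize(s['img'][225:305,255:335],None,fx=6,fy=6,interpolation=cv2.INTER_CUBIC)
a=cv2.resize(a,(400,350));b=cv2.resize(b,(400,400));a=cv2.copyMakeBorder(a,0,50,0,0,0)
cv2.imwrite('pics/crop.png',np.hstack([a,b]))
E
```

```text
L ((0.6042620539665222, 0.22028067708015442), (0.19740226864814758, 0.2671898603439331), 3.561483144760132) [[0.4975000023841858, 0.3474999964237213], [0.5141000151634216, 0.08079999685287476], [0.7110999822616577, 0.09309999644756317], [0.6945000290870667, 0.3596999943256378]]
R ((0.6076837778091431, -0.191393181681633), (0.1972309947013855, 0.2662305235862732), 9.057456016540527) [[0.489300012588501, -0.0754999965429306], [0.5313000082969666, -0.3384000062942505], [0.7260000109672546, -0.30730000138282776], [0.6840999722480774, -0.04439999908208847]]
stand ((0.4318750202655792, 0.008664749562740326), (0.11502428352832794, 0.09585295617580414), 15.827537536621094) [[0.3634999990463257, 0.03909999877214432], [0.38960000872612, -0.05310000106692314], [0.5002999901771545, -0.021800000220537186], [0.4740999937057495, 0.07050000131130219]]
```

View pics/crop.png

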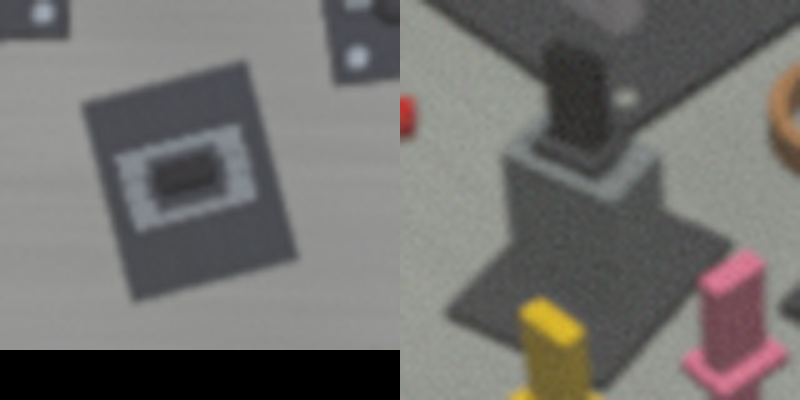

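The crop shows the black handle and dark flange seated in the grey stand. The pink and yellow ones stand separately beside it, so this is the blade I want. Next I'll plan the approach.

```bash
cat >> h.py <<'E'
from scipy.spatial.transform import Rotation as Ro
def down(yaw,tilt=0):
    # tool y along local +x (yaw), tool z down, fingers tilted forward by tilt
    c,s=np.cos(yaw),np.sin(yaw); f=np.array([c,s,0]);l=np.array([-s,c,0]);u=np.array([0,0,1.])
    return np.c_[l, np.cos(tilt)*f+np.sin(tilt)*u, np.sin(tilt)*f-np.cos(tilt)*u]
def rows(P,R,L=0.1804,quiet=0):
    "row for the point L ahead of TCP to reach P with tool rotation R"
    from station import ctrl
    o=ctrl.get_obs(); Rc=Ro.from_euler('xyz',o['eef_rot']).as_matrix()
    d=Rc.T@(np.asarray(P)-L*R[:,2]-o['ee_pos'])*100; a=Ro.from_matrix(Rc.T@R).as_rotvec()
    print(d.round(2).tolist(),a.round(4).tolist(),'t',round(o['time_s'],2),'F',o['force'].round(1),'gw',round(o['grip_width'],4))
E
python3 - <<'E'
from h import *
c=dict(np.load('top0.npz'))
print(plane(c,[[307.4,274.4]],.159),plane(c,[[307.4,275.6]],.095))
rows([.432,.009,.26],down(.276))
E
```

```text
[[0.43263471 0.00642216 0.159     ]] [[0.43085559 0.00742461 0.095     ]]
[-40.03, -38.75, -3.59] [-0.001, 0.0004, 0.93] t 0.1 F [ 0.1  0.9 -0.2] gw 0.0941
```

```bash
python3 -m jog '[[-5,-5,-3.6,0,0,0.12],[-10,-9.6,-3.6,0,0,0.24],[-15,-14.5,-3.6,0,0,0.36],[-20,-19.3,-3.6,0,0,0.48],[-25,-24.2,-3.6,0,0,0.6],[-30,-29,-3.6,0,0,0.72],[-35,-34,-3.6,0,0,0.84],[-40,-38.7,-3.6,0,0,0.93]]' 100 30; python3 -c "
from h import *
rows([.432,.007,.26],down(.276))"
```

```text
time_s: 0.9
ee_pos: [0.363, 0.1549, 0.4401]
eef_rot: [3.141, -0.0, 1.842]
force: [0.4, 0.4, 0.7]
grip_width: 0.0939
grip_force: 0.0
[-16.09, 2.68, -0.03] [0.0003, -0.0, -0.0046] t 0.9 F [0.4 0.4 0.7] gw 0.0939
```

```bash
python3 -m jog '[[-5,0.9,0,0,0,0],[-10,1.8,0,0,0,0],[-16,2.6,0,0,0,0],[-16,2.6,0,0,0,0],[-16,2.6,0,0,0,0],[-16,2.6,0,0,0,0]]'; python3 -c "
from h import *
from station import ctrl
rows([.432,.007,.26],down(.276))
w=ctrl.camera('wrist');np.savez('w1.npz',**w);cv2.imwrite('pics/w1.png',w['img'])
print(w['R'].round(3).tolist(),(-w['R'].T@w['t']).round(3))
print(proj(w,[[.432,.007,.159],[.432,.007,.095]]))"
```

```text
time_s: 1.5
ee_pos: [0.4312, 0.0107, 0.4398]
eef_rot: [-3.141, -0.0, 1.847]
force: [-0.5, -0.5, 0.6]
grip_width: 0.0944
grip_force: 0.0
[-0.38, -0.02, -0.06] [-0.0005, -0.0004, 0.0001] t 1.5 F [-0.5 -0.5  0.6] gw 0.0944
[[0.962, 0.273, -0.0], [0.264, -0.931, 0.25], [0.068, -0.241, -0.968]] [0.412 0.081 0.419]
[[321.28451589 250.75233273]
 [321.42410796 232.09276257]]
```

View pics/w1.png

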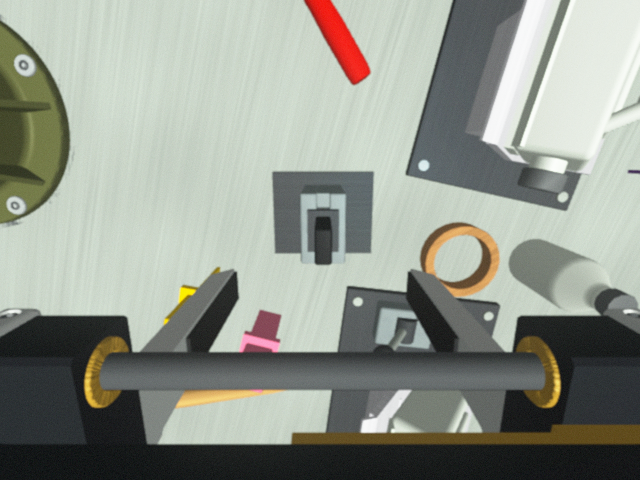

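The wrist view shows the handle midway between the fingers at (323,245) and the stand square to the image, as predicted. I'll descend, grip and lift.

```bash
python3 -m jog '[[-0.3,0,5,0,0,0],[-0.3,0,9,0,0,0],[-0.3,0,11.5,0,0,0],[-0.3,0,12.9,0,0,0],[-0.3,0,12.9,0,0,0]]'; python3 -m jog '[[0,0,0,0,0,0],[0,0,0,0,0,0],[0,0,0,0,0,0],[0,0,0,0,0,0],[0,0,0,0,0,0],[0,0,0,0,0,0],[0,0,0,0,0,0],[0,0,0,0,0,0]]' 0 50
```

```text
time_s: 2.05
ee_pos: [0.4317, 0.0084, 0.3097]
eef_rot: [-3.139, -0.001, 1.849]
force: [-0.1, 0.7, -0.9]
grip_width: 0.0941
grip_force: 0.0
time_s: 2.85
ee_pos: [0.4323, 0.0071, 0.311]
eef_rot: [-3.142, -0.0, 1.847]
force: [-0.2, 0.3, -0.5]
grip_width: 0.0335
grip_force: 0.0
```

```bash
python3 -c "
from h import *
c=dict(np.load('top0.npz'))
for n,p,y in (('L',(.6043,.2203),.062),('R',(.6077,-.1914),.158)):
    R=np.array([[np.cos(y),-np.sin(y)],[np.sin(y),np.cos(y)]]);o=np.array(p)-R@[.005,.02]
    print(n,o,'gap',o+R@[-.06,0],'lever tip',o+R@[-.058,.12])"
```

```text
L [0.60054881 0.20002863] gap [0.5406641  0.19631101] lever tip [0.53522502 0.31620436]
R [ 0.60590915 -0.2119376 ] gap [ 0.54665651 -0.2213782 ] lever tip [ 0.52975039 -0.10255824]
```

```bash
python3 -m jog '[[0,0,0,0,0,0],[0,0,0,0,0,0],[0,0,0,0,0,0],[0,0,0,0,0,0],[0,0,0,0,0,0],[0,0,0,0,0,0]]'; python3 -m jog '[[0,0,-4,0,0,0],[0,0,-8,0,0,0],[0,0,-12,0,0,0],[0,0,-16,0,0,0],[0,0,-16,0,0,0],[0,0,-16,0,0,0]]'; python3 -c "
from h import *
from station import ctrl
w=ctrl.camera('top');np.savez('t2.npz',**w)
g=np.array([.5406,.1963,.140]);R=down(.062,np.radians(35))
rows(g-R[:,2]*.15,R,.1804+.036+.08)"
```

```text
time_s: 3.45
ee_pos: [0.4323, 0.0071, 0.311]
eef_rot: [-3.142, 0.0, 1.847]
force: [-0.0, -0.1, -1.4]
grip_width: 0.0138
grip_force: 50.0
time_s: 4.05
ee_pos: [0.4321, 0.0071, 0.4708]
eef_rot: [3.141, 0.0, 1.847]
force: [-0.1, -0.2, -2.2]
grip_width: 0.0139
grip_force: 50.0
[20.69, -9.44, -3.56] [-0.6101, -0.0657, 0.2071] t 4.1 F [-0.2 -0.  -2.4] gw 0.014
```

```bash
python3 -m jog '[[4,-2,-3,-0.1,-0.01,0.04],[8,-4,-3.5,-0.22,-0.02,0.08],[12,-6,-3.6,-0.34,-0.04,0.12],[16,-8,-3.6,-0.46,-0.05,0.16],[20.7,-9.4,-3.6,-0.58,-0.065,0.2],[20.7,-9.4,-3.6,-0.61,-0.066,0.207],[20.7,-9.4,-3.6,-0.61,-0.066,0.207],[20.7,-9.4,-3.6,-0.61,-0.066,0.207]]'; python3 -c "
from h import *
from station import ctrl
print(ctrl.get_obs()['qpos'].round(2))
g=np.array([.5406,.1963,.140]);R=down(.062,np.radians(35))
rows(g-R[:,2]*.15,R,.296)
rows(g-R[:,2]*.04,R,.296)
w=ctrl.camera('wrist');np.savez('w2.npz',**w);cv2.imwrite('pics/w2.png',w['img'])
Z=-R[:,2];X=R[:,1];Y=R[:,0]
print(proj(w,[g+Y*.075,g-Y*.075,g+Y*.075+Z*.012,g-Y*.075+Z*.012,g+Z*.15]).round(1))"
```

```text
time_s: 4.9
ee_pos: [0.2857, 0.1805, 0.506]
eef_rot: [2.533, 0.002, 1.634]
force: [0.5, -0.3, -1.2]
grip_width: 0.0137
grip_force: 50.0
[ 0.51 -0.35  1.95 -0.3   1.    0.54]
[-0.0, -0.07, 0.03] [-0.0022, 0.0011, 0.0019] t 4.9 F [ 0.5 -0.3 -1.2] gw 0.0137
[0.01, -0.05, 11.03] [-0.0022, 0.0011, 0.0019] t 4.9 F [ 0.5 -0.3 -1.2] gw 0.0137
[[322.2 148.1]
 [321.9 267. ]
 [322.2 148.1]
 [321.9 270.1]
 [321.8 240.8]]
```

View pics/w2.png

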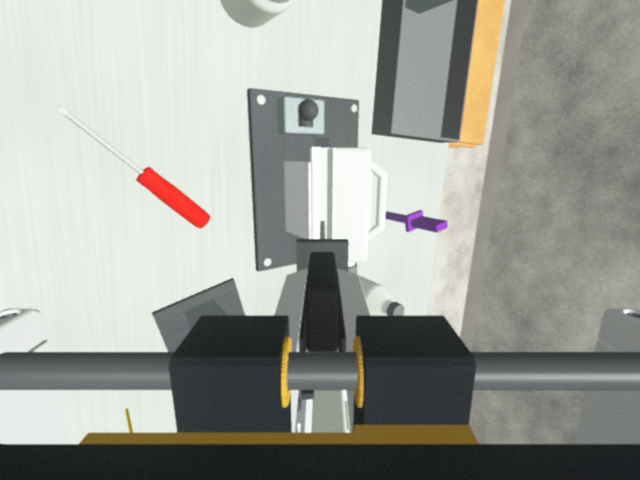

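The wrist view shows the left gauge's lip strip at about (311–330, 148–262) and the blade at (323,230). I'll enlarge that area.

```bash
python3 -c "
from h import *
i=np.load('w2.npz')['img'];cv2.imwrite('pics/w2c.png',cv2.resize(i[135:275,270:400],None,fx=4,fy=4,interpolation=cv2.INTER_CUBIC))
print(i[175,285:350].max(1).tolist())"
```

```text
[158, 160, 159, 156, 159, 162, 158, 155, 161, 163, 160, 164, 160, 158, 166, 165, 164, 164, 162, 159, 159, 161, 166, 220, 252, 250, 229, 240, 253, 254, 254, 254, 254, 254, 253, 254, 253, 252, 251, 251, 251, 244, 212, 175, 169, 169, 166, 207, 254, 255, 254, 252, 251, 251, 251, 251, 251, 252, 251, 251, 251, 251, 251, 252, 251]
```

View pics/w2c.png

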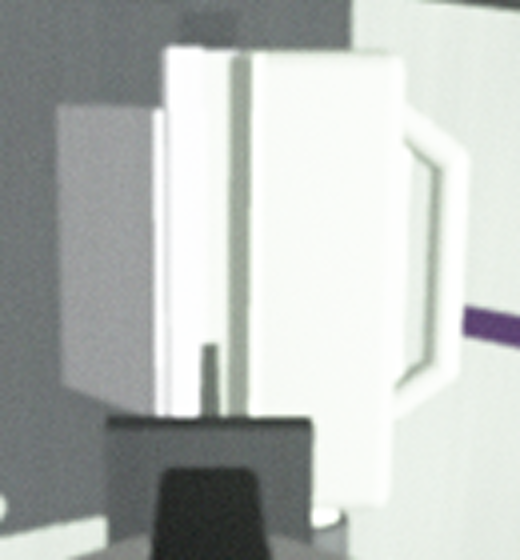

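```bash
python3 -m jog '[[0,0,4,0,0,0],[0,0,8,0,0,0],[0,0,10,0,0,0],[0,0,11,0,0,0],[0,0,11,0,0,0],[0,0,11,0,0,0]]'; python3 -c "
from h import *
from station import ctrl
g=np.array([.5406,.1963,.140]);R=down(.062,np.radians(35))
Z=-R[:,2];X=R[:,1];Y=R[:,0]
rows(g-R[:,2]*.04,R,.296)
w=ctrl.camera('wrist');np.savez('w3.npz',**w);s=ctrl.camera('side');np.savez('s3.npz',**s)
w2=dict(np.load('w2.npz'))
box=np.array([[.4975,.3475,.012],[.5141,.0808,.012],[.6945,.3597,.012]])
print(proj(w2,box).round(1).tolist(), proj(w,[g+Y*.06,g-Y*.02,g+Z*.04]).round(1).tolist(), proj(s,[g+Y*.075,g-Y*.075]).round(1).tolist())
u=proj(w,g[None])[0].astype(int);print(u)
a=cv2.resize(w['img'][max(0,u[1]-130):u[1]+50,u[0]-60:u[0]+80],(467,600),interpolation=cv2.INTER_CUBIC)
q=proj(s,g[None])[0].astype(int);b=cv2.resize(s['img'][q[1]-60:q[1]+60,q[0]-33:q[0]+33],(330,600),interpolation=cv2.INTER_CUBIC)
cv2.imwrite('pics/w3c.png',np.hstack([a,b]))
v=proj(w,(g+Y*.04)[None])[0];print(v,w['img'][int(v[1]),280:370].max(1).tolist())"
```

```text
time_s: 5.55
ee_pos: [0.3486, 0.1842, 0.4177]
eef_rot: [2.529, 0.0, 1.632]
force: [1.2, 0.7, -1.1]
grip_width: 0.0135
grip_force: 50.0
[0.02, -0.17, 0.18] [0.0019, 0.0007, -0.0004] t 5.55 F [ 1.2  0.7 -1.1] gw 0.0135
[[249.3, 89.4], [257.9, 272.2], [358.2, 101.0]] [[319.3, 164.6], [319.5, 249.8], [319.2, 240.2]] [[261.2, 179.4], [297.1, 201.4]]
[319 229]
[319.35744999 186.91090435] [165, 163, 166, 160, 163, 163, 163, 168, 167, 162, 168, 167, 168, 165, 168, 162, 165, 164, 164, 164, 164, 181, 223, 225, 204, 227, 251, 254, 254, 254, 254, 254, 254, 254, 254, 254, 254, 254, 253, 252, 252, 252, 252, 253, 252, 238, 190, 176, 174, 177, 176, 178, 180, 228, 255, 255, 254, 253, 252, 252, 252, 252, 252, 252, 252, 252, 252, 252, 252, 252, 252, 253, 252, 252, 252, 252, 253, 253, 252, 253, 253, 252, 253, 252, 253, 253, 253, 253, 253, 253]
```

View pics/w3c.png

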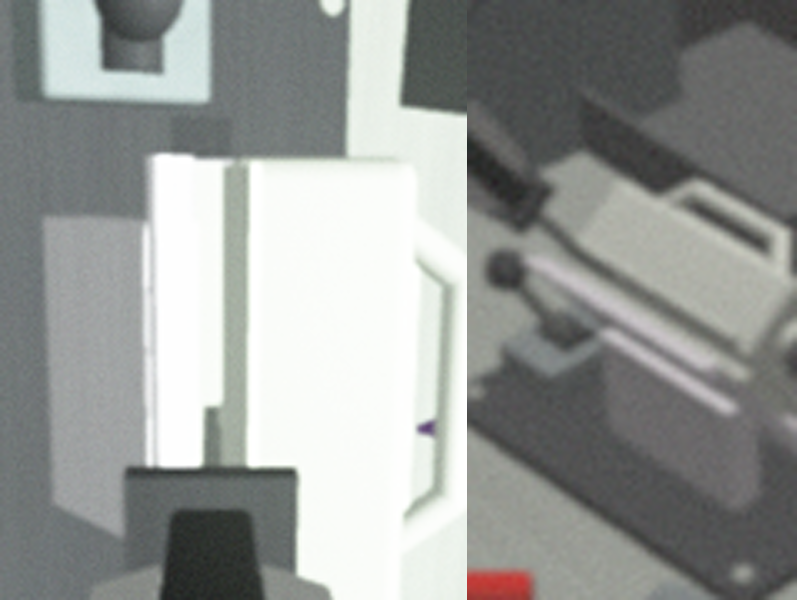

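```bash
python3 -c "
from h import *
g=np.array([.5406,.1963,.140]);R=down(.062,np.radians(35));Z=-R[:,2];X=R[:,1];Y=R[:,0]
xs=np.arange(-24,25,1.5)/1000
print((xs*1000).tolist())
for f,ys in (('top0',(-.06,.06)),('side0',(-.06,.06)),('w3',(.03,.06))):
    c=dict(np.load(f+'.npz'));acc=[]
    for y in np.linspace(*ys,15):
        p=proj(c,g+Y*y+X*xs[:,None]).astype(np.float32)
        acc.append(cv2.remap(c['img'],p[:,:1],p[:,1:],cv2.INTER_LINEAR)[:,0])
    m=np.mean(acc,0).round().astype(int);print(f);[print(m[:,k].tolist()) for k in range(3)]
    C=-c['R'].T@c['t'];d=g-C;d/=np.linalg.norm(d);print('dir XYZ',(d@X).round(3),(d@Y).round(3),(d@Z).round(3))"
```

```text
[-24.0, -22.5, -21.0, -19.5, -18.0, -16.5, -15.0, -13.5, -12.0, -10.5, -9.0, -7.5, -6.0, -4.5, -3.0, -1.5, 0.0, 1.5, 3.0, 4.5, 6.0, 7.5, 9.0, 10.5, 12.0, 13.5, 15.0, 16.5, 18.0, 19.5, 21.0, 22.5, 24.0]
top0
[90, 103, 124, 147, 170, 187, 196, 199, 200, 200, 199, 198, 195, 191, 185, 179, 174, 171, 170, 170, 169, 167, 164, 163, 165, 170, 176, 173, 167, 162, 159, 158, 159]
[84, 98, 117, 139, 161, 176, 185, 188, 189, 189, 188, 187, 184, 180, 175, 169, 164, 162, 161, 160, 160, 158, 157, 159, 163, 171, 178, 176, 170, 165, 162, 161, 161]
[85, 100, 121, 145, 168, 184, 193, 197, 198, 198, 197, 195, 193, 188, 183, 177, 172, 169, 168, 168, 167, 165, 163, 163, 166, 173, 180, 177, 171, 166, 163, 162, 162]
dir XYZ -0.479 0.14 -0.867
side0
[154, 158, 153, 143, 131, 128, 136, 152, 171, 183, 189, 189, 183, 174, 163, 151, 138, 124, 111, 103, 102, 110, 125, 142, 156, 164, 166, 165, 164, 163, 163, 164, 164]
[154, 158, 153, 143, 131, 126, 135, 151, 168, 181, 187, 187, 184, 178, 169, 159, 145, 130, 116, 108, 107, 115, 131, 149, 164, 172, 175, 174, 172, 172, 172, 172, 172]
[156, 159, 154, 144, 132, 128, 137, 154, 172, 185, 191, 191, 186, 179, 169, 157, 143, 128, 115, 107, 106, 114, 129, 147, 162, 170, 172, 172, 170, 170, 170, 170, 170]
dir XYZ 0.082 0.641 -0.763
w3
[165, 163, 162, 161, 163, 196, 230, 218, 252, 254, 254, 254, 254, 254, 254, 253, 249, 249, 249, 243, 183, 162, 164, 163, 189, 252, 254, 250, 249, 249, 249, 249, 249]
[164, 163, 161, 162, 163, 195, 229, 217, 251, 254, 254, 254, 254, 254, 254, 253, 252, 252, 252, 248, 195, 174, 176, 175, 202, 255, 255, 253, 252, 252, 252, 252, 252]
[161, 160, 158, 158, 160, 192, 228, 214, 250, 254, 254, 254, 254, 254, 254, 253, 250, 250, 250, 245, 186, 165, 166, 166, 192, 253, 254, 251, 250, 250, 250, 250, 250]
dir XYZ -0.005 -0.223 -0.975
```

The gap's funnel lips sit evenly about the predicted mouth line: bright plate lip at −12 to −5 mm, shaded tank lip at +6 to +12 mm. The gap is therefore where I computed it, within about 1 mm. I'll centre the blade and enter.

```bash
python3 -m jog '[[0,-0.2,0.2,0,0,0],[0,-0.2,1.5,0,0,0],[0,-0.2,2.7,0,0,0],[0,-0.2,3.7,0,0,0],[0,-0.2,4.2,0,0,0],[0,-0.2,4.7,0,0,0],[0,-0.2,5.2,0,0,0],[0,-0.2,5.2,0,0,0]]'; cat > st.py <<'E'
from h import *
import sys
from station import ctrl
g,y={'L':([.5406,.1963,.140],.062),'R':([.5467,-.2214,.140],.158)}[sys.argv[1]]
R=down(y,np.radians(35));o=ctrl.get_obs();Rc=Ro.from_euler('xyz',o['eef_rot']).as_matrix()
d=o['ee_pos']+.296*Rc[:,2]-g
print('tip in gap mm',(1000*np.array([d@R[:,1],d@R[:,0],-d@R[:,2]])).round(1),'F tool xyz',(Rc.T@o['force']).round(1),'M',(Rc.T@o['moment']).round(2),'ang',Ro.from_matrix(Rc.T@R).as_rotvec().round(4))
E
python3 st.py L
```

```text
time_s: 6.45
ee_pos: [0.3769, 0.1862, 0.3729]
eef_rot: [2.53, 0.001, 1.633]
force: [-0.7, -0.2, -1.5]
grip_width: 0.0138
grip_force: 50.0
tip in gap mm [ -0.4  -0.1 -11.2] F tool xyz [-0.1 -1.4  0.9] M [ 0.53 -0.06 -0.06] ang [0.001  0.0006 0.0004]
```

Tip is 11 mm in with no contact. I'll continue gently.

```bash
python3 -m jog '[[0,0,0.4,0,0,0],[0,0,0.8,0,0,0],[0,0,1.1,0,0,0],[0,0,1.3,0,0,0],[0,0,1.5,0,0,0],[0,0,1.65,0,0,0]]'; python3 st.py L
```

```text
time_s: 7.05
ee_pos: [0.3862, 0.1869, 0.3602]
eef_rot: [2.529, 0.0, 1.633]
force: [-29.3, -3.7, 26.5]
grip_width: 0.0142
grip_force: 50.0
tip in gap mm [  0.1   0.1 -26.9] F tool xyz [ -1.9  -8.9 -38.7] M [ 2.93 -0.52 -0.05] ang [0.0019 0.0003 0.0002]
```

It jams 26 mm in, so the left gauge is the warped one. I'll ease the push, hold briefly, then check.

```bash
python3 -m jog '[[0,0,-0.03,0,0,0],[0,0,-0.05,0,0,0],[0,0,-0.05,0,0,0],[0,0,-0.05,0,0,0],[0,0,-0.05,0,0,0],[0,0,-0.05,0,0,0]]'; python3 st.py L
```

```text
time_s: 7.65
ee_pos: [0.3859, 0.1868, 0.3603]
eef_rot: [2.529, 0.0, 1.633]
force: [-4.4, -0.9, 2.8]
grip_width: 0.0136
grip_force: 50.0
tip in gap mm [ -0.1   0.  -26.6] F tool xyz [-0.6 -2.  -4.9] M [ 0.91 -0.1  -0.03] ang [0.0017 0.0003 0.0004]
```

```bash
python3 -m jog '[[0,0,0.02,0,0,0],[0,0,0.02,0,0,0],[0,0,0.02,0,0,0],[0,0,0.02,0,0,0],[0,0,0.02,0,0,0]]'; python3 st.py L; python3 -m jog '[[0,0,-1,0,0,0],[0,0,-3,0,0,0],[0,0,-6,0,0,0],[0,0,-10,0,0,0],[0,0,-14,0,0,0],[0,0,-14,0,0,0]]';python3 -c "
from h import *
g=np.array([.5467,-.2214,.140]);R=down(.158,np.radians(35))
rows(g-R[:,2]*.11,R,.296)"
```

```text
time_s: 8.15
ee_pos: [0.386, 0.1868, 0.3603]
eef_rot: [2.529, 0.0, 1.633]
force: [-7.8, -1.5, 5.6]
grip_width: 0.0138
grip_force: 50.0
tip in gap mm [ -0.    0.  -26.7] F tool xyz [-1.  -3.2 -9.1] M [ 1.22 -0.16 -0.1 ] ang [0.0018 0.0003 0.0003]
time_s: 8.75
ee_pos: [0.3038, 0.1816, 0.479]
eef_rot: [2.522, -0.003, 1.634]
force: [1.5, 0.6, -2.2]
grip_width: 0.0137
grip_force: 50.0
[-43.96, -1.51, -0.44] [0.009, 0.0523, -0.079] t 8.75 F [ 1.5  0.6 -2.2] gw 0.0137
```

```bash
python3 -m jog '[[-5,-0.2,0,0,0.01,-0.01],[-10,-0.4,-0.1,0,0.02,-0.02],[-15,-0.6,-0.2,0,0.03,-0.04],[-20,-0.8,-0.2,0,0.04,-0.05],[-25,-1,-0.3,0,0.05,-0.06],[-30,-1.2,-0.4,0,0.05,-0.08],[-35,-1.4,-0.4,0,0.05,-0.08],[-40,-1.5,-0.4,0.009,0.05,-0.08]]'; python3 -m jog '[[-4,0,0,0,0,0],[-4,0,0,0,0,0],[-4,0,0,0,0,0],[-4,0,0,0,0,0]]'; python3 -c "
from h import *
g=np.array([.5467,-.2214,.140]);R=down(.158,np.radians(35))
rows(g-R[:,2]*.04,R,.296)"
```

```text
time_s: 9.55
ee_pos: [0.314, -0.1857, 0.4696]
eef_rot: [2.538, 0.006, 1.726]
force: [1.3, 0.5, -1.3]
grip_width: 0.0136
grip_force: 50.0
time_s: 9.95
ee_pos: [0.321, -0.2223, 0.4699]
eef_rot: [2.539, 0.005, 1.728]
force: [-0.5, -0.2, -1.4]
grip_width: 0.0139
grip_force: 50.0
[-3.43, -0.61, 6.23] [-0.0081, 0.0047, 0.0018] t 9.95 F [-0.5 -0.2 -1.4] gw 0.0139
```

```bash
python3 -m jog '[[-3.4,-0.6,3,-0.008,0.005,0.002],[-3.4,-0.6,5.5,-0.008,0.005,0.002],[-3.4,-0.6,6.2,-0.008,0.005,0.002],[-3.4,-0.6,6.2,-0.008,0.005,0.002],[-3.4,-0.6,6.2,-0.008,0.005,0.002]]'; python3 st.py R; python3 -c "
from h import *
from station import ctrl
c=ctrl.camera('wrist');s=dict(np.load('side0.npz'))
g=np.array([.5467,-.2214,.140]);R=down(.158,np.radians(35));Z=-R[:,2];X=R[:,1];Y=R[:,0]
xs=np.arange(-24,25,1.5)/1000
print((xs*1000).tolist())
for c,ys in ((c,(.03,.06)),(s,(-.06,.06)),(c,(.05,.07))):
    acc=[]
    for y in np.linspace(*ys,15):
        p=proj(c,g+Y*y+X*xs[:,None]).astype(np.float32)
        acc.append(cv2.remap(c['img'],p[:,:1],p[:,1:],cv2.INTER_LINEAR)[:,0])
    print(np.mean(acc,0)[:,0].round().astype(int).tolist())"
```

```text
time_s: 10.45
ee_pos: [0.3561, -0.2514, 0.417]
eef_rot: [2.529, 0.001, 1.73]
force: [1.2, 0.1, -1.3]
grip_width: 0.0137
grip_force: 50.0
tip in gap mm [ 1.2  0.2 41.6] F tool xyz [-0.1  0.2  1.8] M [ 0.5  -0.04  0.02] ang [0.0013 0.0005 0.0013]
[-24.0, -22.5, -21.0, -19.5, -18.0, -16.5, -15.0, -13.5, -12.0, -10.5, -9.0, -7.5, -6.0, -4.5, -3.0, -1.5, 0.0, 1.5, 3.0, 4.5, 6.0, 7.5, 9.0, 10.5, 12.0, 13.5, 15.0, 16.5, 18.0, 19.5, 21.0, 22.5, 24.0]
[155, 154, 153, 154, 157, 208, 222, 226, 252, 254, 253, 253, 253, 253, 254, 250, 248, 248, 244, 185, 154, 156, 156, 156, 212, 253, 252, 246, 246, 246, 247, 246, 246]
[168, 166, 153, 133, 116, 113, 125, 148, 171, 186, 191, 184, 167, 141, 116, 102, 97, 99, 101, 102, 103, 109, 123, 143, 160, 168, 169, 166, 165, 165, 165, 165, 165]
[135, 135, 134, 136, 137, 162, 190, 224, 253, 254, 253, 253, 253, 253, 252, 249, 248, 248, 244, 182, 153, 154, 155, 156, 208, 253, 251, 247, 246, 246, 246, 246, 247]
```

Same lip pattern, within about 1 mm. I'll enter the right gap.

```bash
python3 -m jog '[[0,-0.17,0.2,0,0,0],[0,-0.17,1.5,0,0,0],[0,-0.17,2.7,0,0,0],[0,-0.17,3.7,0,0,0],[0,-0.17,4.2,0,0,0],[0,-0.17,4.7,0,0,0],[0,-0.17,5.2,0,0,0],[0,-0.17,5.2,0,0,0]]';python3 st.py R;  python3 -m jog '[[0,0,0.4,0,0,0],[0,0,0.8,0,0,0],[0,0,1.2,0,0,0],[0,0,1.6,0,0,0],[0,0,2.0,0,0,0],[0,0,2.4,0,0,0]]'; python3 st.py R
```

```text
time_s: 11.3
ee_pos: [0.3846, -0.2475, 0.3719]
eef_rot: [2.531, -0.001, 1.728]
force: [0.7, -0.3, -1.7]
grip_width: 0.0137
grip_force: 50.0
tip in gap mm [ -1.5  -0.2 -11.9] F tool xyz [-0.4 -0.5  1.7] M [ 0.32 -0.01 -0.01] ang [ 0.0001 -0.0003 -0.0006]
time_s: 11.9
ee_pos: [0.3981, -0.2454, 0.3523]
eef_rot: [2.53, -0.0, 1.728]
force: [0.2, 0.2, -1.9]
grip_width: 0.0137
grip_force: 50.0
tip in gap mm [ -1.4  -0.3 -35.7] F tool xyz [ 0.2 -0.9  1.7] M [ 0.48 -0.02 -0.09] ang [ 0.0003  0.0002 -0.0004]
```

It passes 35 mm freely, so I'll go to about 62 mm, hold, then withdraw.

```bash
python3 -m jog '[[0,0.05,0.6,0,0,0],[0,0.05,1.2,0,0,0],[0,0.05,1.8,0,0,0],[0,0.05,2.4,0,0,0],[0,0.05,2.8,0,0,0],[0,0.05,2.8,0,0,0],[0,0.05,2.8,0,0,0],[0,0.05,2.8,0,0,0]]'; python3 st.py R;python3 -m jog '[[0,0,0,0,0,0],[0,0,0,0,0,0],[0,0,0,0,0,0]]'; python3 st.py R
```

```text
time_s: 12.7
ee_pos: [0.4142, -0.2429, 0.3302]
eef_rot: [2.53, 0.0, 1.728]
force: [-0.7, -0.2, -1.6]
grip_width: 0.0131
grip_force: 50.0
tip in gap mm [ -0.7  -0.5 -63.2] F tool xyz [-0.1 -1.5  0.9] M [ 0.52 -0.09 -0.04] ang [ 0.0005  0.0004 -0.0004]
time_s: 13.0
ee_pos: [0.4142, -0.2428, 0.3301]
eef_rot: [2.53, 0.0, 1.728]
force: [0.3, -0.6, -1.8]
grip_width: 0.0136
grip_force: 50.0
tip in gap mm [ -0.8  -0.4 -63.3] F tool xyz [-0.6 -0.9  1.6] M [ 0.52 -0.05 -0.  ] ang [ 0.0004  0.0003 -0.0004]
```

```bash
python3 -m jog '[[0,0,-2,0,0,0],[0,0,-5,0,0,0],[0,0,-9,0,0,0],[0,0,-13,0,0,0],[0,0,-17,0,0,0],[0,0,-18,0,0,0],[0,0,-18,0,0,0]]'; python3 -c "
from h import *
rows([.4323,.0071,.2904],down(.276))"
```

```text
time_s: 13.7
ee_pos: [0.3118, -0.2591, 0.478]
eef_rot: [2.529, 0.002, 1.727]
force: [-0.3, 0.5, -2.5]
grip_width: 0.0137
grip_force: 50.0
[24.42, 12.74, 9.78] [0.6115, 0.0385, -0.1154] t 13.7 F [-0.3  0.5 -2.5] gw 0.0137
```

```bash
python3 -m jog '[[4,2.5,0,0.1,0,-0.02],[8,5,1,0.22,0.01,-0.04],[12,7.5,2.5,0.34,0.02,-0.06],[16,10,4,0.46,0.03,-0.08],[20,12.5,5.5,0.58,0.04,-0.11],[24.4,15,6.5,0.61,0.04,-0.115],[24.4,15,6.5,0.61,0.04,-0.115],[24.4,15,6.5,0.61,0.04,-0.115]]'; python3 -m jog '[[0,0,0,0,0,0],[0,0,0,0,0,0]]'; python3 -c "
from h import *
from station import ctrl
rows([.4323,.0071,.1306],down(.276))
w=ctrl.camera('wrist');np.savez('w5.npz',**w)
t=ctrl.camera('side');a=cv2.resize(t['img'][160:300,230:350],(400,466));b=cv2.resize(w['img'][150:330,250:400],(389,466));cv2.imwrite('pics/w5.png',np.hstack([a,b]))"
```

```text
time_s: 14.5
ee_pos: [0.433, 0.0085, 0.5083]
eef_rot: [-3.14, -0.005, 1.852]
force: [-0.6, -0.7, -0.9]
grip_width: 0.0142
grip_force: 50.0
time_s: 14.7
ee_pos: [0.432, 0.0061, 0.5097]
eef_rot: [3.141, -0.004, 1.847]
force: [0.2, -1.0, -1.7]
grip_width: 0.0139
grip_force: 50.0
[0.01, 0.05, 19.87] [0.0002, -0.0038, -0.0003] t 14.7 F [ 0.2 -1.  -1.7] gw 0.0139
```

View pics/w5.png

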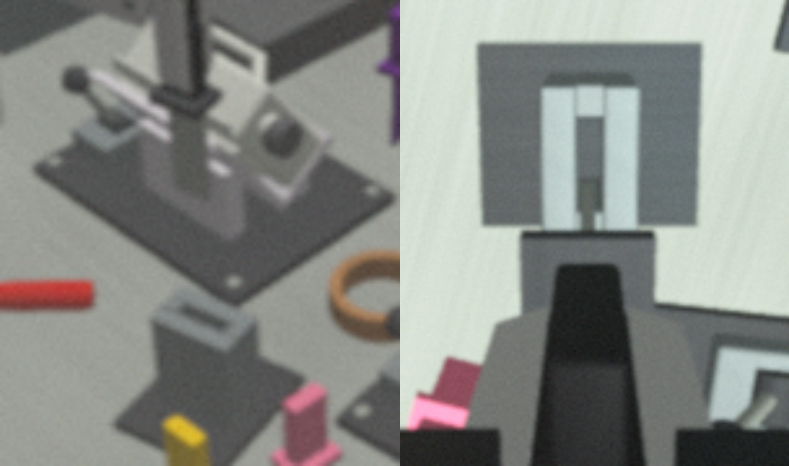

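The views show the blade hanging straight and its tip in line with the pocket (588 vs 590 in the right-hand crop). I'll lower it.

```bash
python3 -m jog '[[0,0.05,4,0,-0.004,0],[0,0.05,8,0,-0.004,0],[0,0.05,10.5,0,-0.004,0],[0,0.05,12.5,0,-0.004,0],[0,0.05,14.5,0,-0.004,0],[0,0.05,16.5,0,-0.004,0],[0,0.05,18,0,-0.004,0],[0,0.05,18.5,0,-0.004,0]]'; python3 -c "
from h import *
rows([.4323,.0071,.1306],down(.276))"
```

```text
time_s: 15.6
ee_pos: [0.4322, 0.0073, 0.3241]
eef_rot: [-3.141, -0.0, 1.847]
force: [0.8, -0.4, -1.6]
grip_width: 0.0135
grip_force: 50.0
[-0.02, 0.01, 1.31] [-0.001, -0.0002, 0.0001] t 15.6 F [ 0.8 -0.4 -1.6] gw 0.0135
```

```bash
python3 -m jog '[[0,0,0.5,0,0,0],[0,0,0.9,0,0,0],[0,0,1.15,0,0,0],[0,0,1.25,0,0,0],[0,0,1.25,0,0,0]]'; python3 -m jog '[[0,0,0,0,0,0],[0,0,0,0,0,0],[0,0,0,0,0,0],[0,0,0,0,0,0],[0,0,0,0,0,0],[0,0,0,0,0,0],[0,0,0,0,0,0],[0,0,0,0,0,0]]' 60; python3 -m jog '[[0,0,-2,0,0,0],[0,0,-6,0,0,0],[0,0,-10,0,0,0],[0,0,-15,0,0,0],[0,0,-15,0,0,0]]' ;python3 -c "
from h import *
from station import ctrl
t=ctrl.camera('side');w=ctrl.camera('wrist');a=cv2.resize(t['img'][160:300,230:350],(400,466));b=cv2.resize(w['img'][150:330,250:400],(389,466));cv2.imwrite('pics/w6.png',np.hstack([a,b]))"
```

```text
time_s: 16.1
ee_pos: [0.4325, 0.0079, 0.3129]
eef_rot: [3.141, 0.001, 1.848]
force: [-0.5, 0.2, -1.4]
grip_width: 0.0136
grip_force: 50.0
time_s: 16.9
ee_pos: [0.4325, 0.0079, 0.3128]
eef_rot: [3.141, 0.0, 1.848]
force: [-0.1, 0.1, -0.6]
grip_width: 0.0565
grip_force: 0.0
time_s: 17.4
ee_pos: [0.4323, 0.0079, 0.4685]
eef_rot: [3.132, 0.004, 1.848]
force: [0.2, -0.1, -0.9]
grip_width: 0.0566
grip_force: 0.0
```

View pics/w6.png

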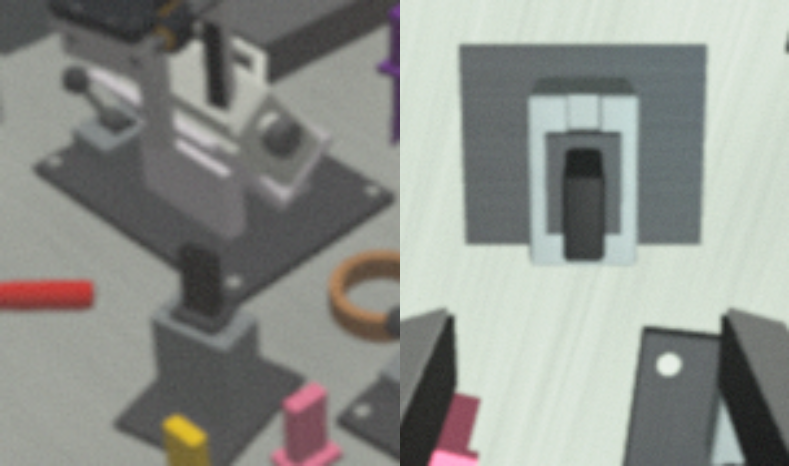

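The blade is seated upright in the stand, flange on the top, and released. Next is the left gauge's lever (lever_b).

```bash
python3 -c "
from h import *
rows([.4783,.3126,.25],down(.062),.199)"
```

```text
[28.04, 12.77, 1.41] [0.0022, 0.0007, 0.2154] t 17.5 F [-0.6  0.2 -1. ] gw 0.0562
```

```bash
python3 -m jog '[[4.5,2,0,0,0,0.04],[9,4,0,0,0,0.08],[13.5,6,0,0,0,0.12],[18,8,0.5,0,0,0.16],[22.5,10,1,0,0,0.2],[28,12.8,1.4,0,0,0.215],[28,12.8,1.4,0,0,0.215],[28,12.8,1.4,0,0,0.215]]' 0; python3 -m jog '[[0,0,0,0,0,0],[0,0,0,0,0,0]]'; python3 -c "
from h import *
from station import ctrl
rows([.4783,.3126,.095],down(.062),.199)
w=ctrl.camera('wrist');cv2.imwrite('pics/w7.png',w['img']);np.savez('w7.npz',**w)
print(proj(w,[[.5352,.3162,.104],[.4783,.3126,.095]]))"
```

```text
time_s: 18.3
ee_pos: [0.4789, 0.3135, 0.4462]
eef_rot: [-3.139, 0.002, 1.635]
force: [-0.8, -0.6, 0.2]
grip_width: 0.0008
grip_force: 0.0
time_s: 18.5
ee_pos: [0.4789, 0.3109, 0.4488]
eef_rot: [3.141, 0.001, 1.632]
force: [0.3, -0.5, 0.1]
grip_width: 0.0001
grip_force: 0.0
[0.18, -0.06, 15.48] [0.0007, 0.0005, -0.0009] t 18.5 F [ 0.3 -0.5  0.1] gw 0.0001
[[379.91961289 226.17641392]
 [320.81998697 224.34906103]]
```

View pics/w7.png

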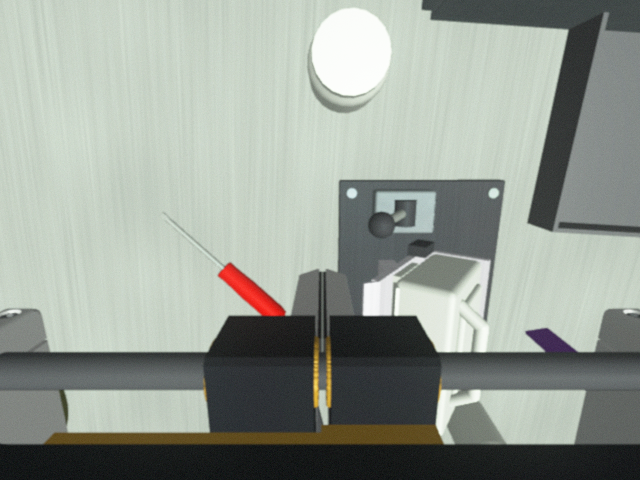

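The wrist view shows the left lever's ball at (381,224), as predicted (380,226), with the fingers well clear on the robot side. I'll descend and push.

```bash
python3 -m jog '[[0.2,0,5,0,0,0],[0.2,0,10,0,0,0],[0.2,0,13.5,0,0,0],[0.2,0,15.5,0,0,0],[0.2,0,15.5,0,0,0],[0.2,0,15.5,0,0,0]]'; python3 -m jog '[[0,2,0,0,0,0],[0,3.5,0,0,0,0],[0,5,0,0,0,0],[0,6.5,0,0,0,0],[0,7.5,0,0,0,0],[0,8.5,0,0,0,0],[0,9.3,0,0,0,0],[0,9.3,0,0,0,0]]'; python3 -m jog '[[0,0.4,0,0,0,0],[0,0.7,0,0,0,0],[0,0.9,0,0,0,0]]'; python3 -c "
from h import *
from station import ctrl
w=ctrl.camera('wrist');cv2.imwrite('pics/w8.png',w['img'])
print(proj(w,[[.6116,.321,.104]]))"
```

```text
time_s: 19.15
ee_pos: [0.4792, 0.3137, 0.2949]
eef_rot: [3.14, -0.0, 1.632]
force: [-0.1, 0.1, 0.4]
grip_width: 0.0003
grip_force: 0.0
time_s: 19.95
ee_pos: [0.5723, 0.3198, 0.2944]
eef_rot: [3.14, -0.0, 1.633]
force: [-0.3, -0.8, 0.7]
grip_width: 0.0008
grip_force: 0.0
time_s: 20.25
ee_pos: [0.5807, 0.3206, 0.2938]
eef_rot: [3.141, 0.0, 1.633]
force: [-1.2, 0.0, -0.5]
grip_width: 0.0008
grip_force: 0.4
[[379.34129086 295.01060451]]
```

```bash
python3 -m jog '[[0,0.3,0,0,0,0],[0,0.6,0,0,0,0],[0,0.8,0,0,0,0],[0,0.8,0,0,0,0]]'; python3 -m jog '[[0,0.2,0,0,0,0],[0,0.35,0,0,0,0],[0,0.35,0,0,0,0]]'
```

```text
time_s: 20.7
ee_pos: [0.5883, 0.3212, 0.2936]
eef_rot: [-3.139, 0.001, 1.633]
force: [-9.9, -2.0, 3.0]
grip_width: 0.0005
grip_force: 4.9
time_s: 21.0
ee_pos: [0.5904, 0.3217, 0.2935]
eef_rot: [-3.132, 0.002, 1.634]
force: [-31.8, -6.6, 13.7]
grip_width: 0.0002
grip_force: 16.1
```

The force rise shows the lever is at its stop. I'll back off, raise and check.

```bash
python3 -m jog '[[0,-1,0,0,0,0],[0,-4,0,0,0,0],[0,-6,-3,0,0,0],[0,-8,-8,0,0,0],[0,-10,-13,0,0,0],[0,-10,-16,0,0,0],[0,-10,-16,0,0,0],[0,-10,-16,0,0,0]]'; python3 -c "
from h import *
from station import ctrl
w=ctrl.camera('wrist');s=ctrl.camera('side');np.savez('s9.npz',**s)
print(proj(w,[[.5352,.3162,.104],[.6116,.321,.104]]),ctrl.get_obs()['force'])
a=cv2.resize(s['img'][150:310,220:460],(480,320),interpolation=cv2.INTER_CUBIC);b=w['img'][120:440:1,300:560];cv2.imwrite('pics/w9.png',np.hstack([a,b]))"
```

```text
time_s: 21.8
ee_pos: [0.4922, 0.315, 0.4542]
eef_rot: [3.139, -0.0, 1.633]
force: [-0.1, 0.7, -1.0]
grip_width: 0.0006
grip_force: 0.0
[[364.63374957 228.61827384]
 [442.50056963 228.56725719]] [-0.19710217  0.1346337  -0.71321878]
```

View pics/w9.png

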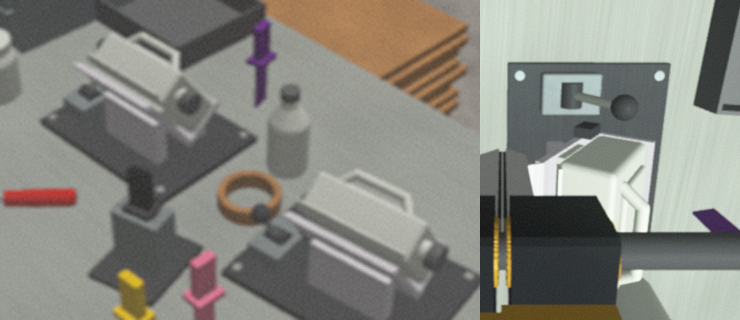

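The left lever's ball is now at (444,227), against (442,229) predicted for fully over. The blade is upright in its stand, and the right lever and the other objects are unmoved. Handing in.

```bash
python3 -c "
from station import ctrl
print(ctrl.hand_in())"
```

```text
the job is handed in; nothing more can be done
None
```

The job is handed in, with no verdict returned: the blade jammed 26 mm down in the left gauge and went in 63 mm freely in the right one, it is back upright in its stand, and the left reject lever is fully over.

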